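# Rock the angle gauge on a knotty stud until its pointer hangs on the mark

## Robot

A 7-joint arm with a two-finger parallel gripper is mounted at the origin on a cart in front of the work surface, level with it; the furniture and walls round the work are solid. World frame = base frame: x ahead of the robot, y to its left, z up, the work surface at z = 0. Lengths are in mm, angles in rad, forces in N, time in s.
With the tool pointing down it reaches from about 400 to 875 mm from the base axis. Payload 6.5 kg.
Tool frame: the origin (TCP) lies between the finger pads; the fingertips stand 17 mm ahead of it and the grasp point (between the pads) lies 2 mm behind it; z points along the fingers, y is the line along which they close (so a half turn about z gives the same grasp; the last joint's range is limited). The gripper opens to 88 mm and grips with 3 to 60 N. Pads are 18 mm wide; open, the fingers measure 123 mm over their backs; the gripper's body (75 mm by 187 mm) begins 45 mm behind the grasp point.
Start: joints at [-1.354, 0.536, -0.004, 1.538, 0.003, 1.067, -0.071], TCP at [181.374, 624.174, 255.716] pointing down, gripper open.
Joint ranges: [-2.7, 2.7], [-0.37, 2.16], [-1.27, 1.26], [0.24, 2.4], [-1.31, 4.45], [0.19, 1.91], [-2.76, 2.76]. Speed limits (rad/s): [2.39, 2.39, 3.14, 3.14, 3.14, 3.14, 3.14].

## Interface

Orientations are given as a unit quaternion [w, x, y, z].
In Python, from rig import manip, imaging, order gives the robot as it stands. The module is installed in compiled form; this text tells all that it offers.
- The arm moves only by the tool drive_tool, never from a script. Its argument "targets" is a list of rows, each a list of 6 numbers: the shift along the tool's x, y, z in units of 25 mm (1.0 is 25 mm), then the turn, a rotation vector about the tool's x, y, z in units of 0.12 rad (1.0 is 0.12 rad). A call has 1 to 8 rows; each row shifts and turns the commanded pose from where the row before left it, along the tool's axes as they then stand; what a row does not reach is not made up. A row lasts 1/12 s, in which the tool goes at most 41.7 mm and 7.16 degrees, less where a joint would pass 70% of its speed; a pose out of reach is approached as far as the arm can. A call with a number of a shift or a turn outside -1 to 1 is refused whole. A call with a gripper value outside its range is refused whole. "claw" is the opening, from -1 (shut) to 1 (fully open), set as the call begins (left out, the last holds). The fingers move at their own pace and stop on an object; "newtons" is the grip in N (left out, the last holds). Time passes only in rows, so rows that do not move let the fingers close. It gives the time, the measured TCP pose, the force, the opening and the grip force at its end, in the units of the state.
- manip.state(): the state, without advancing time (a new reading comes with each control period).
- imaging.capture(name): name is "side" or "top" or "wrist"; returns a dict with "color" (420x560x3 uint8, red, green, blue), "range_z" (420x560 float32, mm along the optical axis (not along the pixel's ray), 0 where there is no reading), "camera_matrix" (3x3 intrinsics, pixels), "dist" ([k1, k2, p1, p2, k3] as OpenCV has them; the pictures are not rectified), "R" (3x3) and "t" (3): a world point X has camera coordinates R X + t; the wrist camera has in their place "tool_from_camera" (4x4, takes a point from camera to tool coordinates, whose origin is the TCP and whose axes are the flange's). Camera axes: x right, y down, z forward; pixel columns grow to the right and rows downward; lengths in mm; the calibration is good to about 2 mm. A picture is of the moment at which its call begins: read the wrist's pose just before it.
- order.finish_job(): hands the job in; it is judged then, once.
The state is a dict: "clock": time; "qpos": joint angles; "joint_vel": joint speeds; "tau": joint torques, N m; "eef_pos": TCP position; "eef_rot": TCP orientation; "ft_force": force on the tool from outside, world axes, zero at the start; "ft_torque": the same for the moment, N m; "gripper_width": finger opening in mm; "gripper_force": force on a finger pad.
Only numpy, scipy, OpenCV 4.12 (cv2) and the standard library are available. Lean on these libraries where they do the work, as an engineer would, in place of code of your own. Each camera call takes 0.05 s, during which the arm holds its last target. There are 200 camera calls.

## Task

Pick up the pendulum angle gauge by the handle on top and stand its foot lengthwise across both knots of the knotty stud block, roughly upright with the dial facing the robot. Then rock the gauge on the block until the swinging pointer settles on the little brass mark on its dial rim, and finish still holding it there: foot resting on the block without pressing hard, gauge held in the gripper, pointer steady on the mark. Do not push the offcuts, the carved bear or the wax tin about.

Things in the scene. Friction and masses are not known exactly. Their poses are not given: they have to be found in the camera images.
- gauge: Loose angle gauge, 0.3 to 0.5 kg, 40x120x168 mm (x, y, z), upright on the right table (top at z = 5 mm). Origin: centre of its flat underside; z up, y along the foot, dial faces its -x (the robot). Foot 40x120 mm, 14 mm high; white dial disc 113 mm across, centre 70 mm up, pointer and mark on its front; wooden handle on top 20 mm thick (x), 36 mm wide (y), 128 to 168 mm up.
- gauge_handle (a point): Centre of the wooden handle, 148 mm above the foot's underside: grip here across the 20 mm thickness (along the gauge's x).
- gauge_foot (a point): Centre of the foot's flat underside (the same point as the gauge's origin).
- pointer (a joint): Angle (rad) of the dark pendulum pointer, pivoted at the dial's centre. Hangs plumb, settles in about 0.5 s, stops at 0.8 either way. 0 with the gauge upright; tipping the gauge's +y end (left, seen from the robot) down by angle a reads +a: the tip swings toward +y.
- mark (a joint): Angle (rad) of the small brass rider on the dial's lower rim, same axis, zero and sign as joint pointer. Stiff; preset between 0.27 and 0.47 (left of the bottom, seen from the robot). The pointer is on the mark when both joints read the same.
- pointer_tip (a point): Tip of the pointer, 46 mm from the pivot.
- mark_tip (a point): Inner tip of the brass mark, 46 mm from the pivot, where the pointer's tip must come.
- stud: Fixed knotty block on the left bench. Origin: centre of its underside; x away from the robot, y left along it. Steel plate 40x136x5 mm, wooden base 64x100 mm up to 26 mm, and on it two knots: lying cylinders of radius 20 mm, 64 mm long along x, one at y=+20 mm with crest 52 mm up, one at y=-20 mm with crest 48 mm up. A flat foot let lie on both leans 0.1 rad, +y end up.
- high_knot (a point): Centre of the axis of the higher knot (y = +20 mm, 32 mm up), a cylinder of radius 20 mm along the stud's x: turning the gauge about this axis keeps its flat foot touching the knot.
- stud_front (a point): A point on the bench 65 mm from the stud's centre on its -x side, toward the robot; the dial faces the right way when this point lies on the gauge's -x side.
- flat_offcut: Flat pale pine offcut, 45x160x22 mm, loose on the right table near the robot; bystander. Origin under its centre.
- bear: Small carved wooden bear, 61x63x96 mm, loose on the left bench; bystander. Origin under its centre.
- wax: Round wax tin, 77 mm across, 31 mm high, loose at the back of the right table; bystander. Origin under its centre.
- dark_offcut: Plain dark hardwood offcut, 30x110x20 mm, loose behind the stud block; bystander. Origin under its centre.

How it is judged (in metres and radians):
On the way, in this order (a step that is already met when the one before it is completed fails the run):
1. the gauge is lifted clear of the table by its handle (height (world z) of gauge_foot above 0.06 m and contact force between the fingers and gauge above 3 N and contact force between stud and gauge below 0.1 N), for 0.1 s.
2. the held gauge stands roughly upright (within 10 degrees) on the stud block, foot lengthwise across the knots (contact force between stud and gauge above 0.5 N and contact force between the fingers and gauge above 3 N and x of gauge_foot in the frame of stud between -0.03 and 0.03 m and y of gauge_foot in the frame of stud between -0.05 and 0.05 m and height (world z) of gauge_foot above 0.035 m and angle between the x axis of gauge and the x axis of stud, either way round below 0.3 rad and x of stud_front in the frame of gauge below 0 m and angle between gauge's own z axis and vertical below 0.175 rad), for 0.2 s.
At the end, for the whole second after the job is handed in: Gauge still gripped, dial on the robot's side; foot pressing the block with 0.5 to 25 N, its centre within 30 mm across and 50 mm along of the block's, within 0.3 rad of its length, clear of the bench; pointer tip at rest within 3.5 mm (4 degrees) of the mark (contact force between stud and gauge between 0.5 and 25 N and contact force between the fingers and gauge above 3 N and x of gauge_foot in the frame of stud between -0.03 and 0.03 m and y of gauge_foot in the frame of stud between -0.05 and 0.05 m and height (world z) of gauge_foot above 0.035 m and angle between the x axis of gauge and the x axis of stud, either way round below 0.3 rad and x of stud_front in the frame of gauge below 0 m and distance between pointer_tip and mark_tip below 0.0035 m and velocity of joint pointer between -0.3 and 0.3 rad/s and linear speed of gauge below 0.02 m/s); the arm keeps its last pose, push and grip.
It fails at once if the flat pine offcut is shifted more than 25 mm (distance of flat_offcut from where it was at the start of the episode above 0.025 m).
It fails at once if the carved bear is shifted more than 25 mm (distance of bear from where it was at the start of the episode above 0.025 m).
It fails at once if the wax tin is shifted more than 25 mm (distance of wax from where it was at the start of the episode above 0.025 m).
It fails at once if the dark hardwood offcut is shifted more than 25 mm (distance of dark_offcut from where it was at the start of the episode above 0.025 m).
It fails at once if the gauge is pressed hard on the block (over 60 N) (contact force between stud and gauge above 60 N).
It also fails if it takes over 48 s, if anything falls off the work surface, if the arm or the gripper's body presses on something with over 40 N, if the wrist force passes 120 N, or if a joint passes its speed limit or range.

## Working session

There is one attempt and no reset: what is moved stays moved. The work goes in short steps, Python scripts to look and compute and a tool call to move; the robot and the scene stay as the last step left them, time stands still between calls to the robot, and variables do not carry over. Pictures are saved under pics/ and viewed, at most 10 in all, crops included, and the job is handed in when it is done.

Besides the shell and the picture viewer there is one more tool, called after "Call:" as name([rows], argument=value, ...), one row to a line, values as JSON. drive_tool: Moves the arm, as the interface text tells. Its arguments: {"type":"object","properties":{"targets":{"type":"array","items":{"type":"array","items":{"type":"number","minimum":-1,"maximum":1}}},"claw":{"type":"number"},"newtons":{"type":"number"}},"required":["targets"]}

```bash
mkdir -p pics
python3 - <<'E'
from rig import manip, imaging
import cv2, numpy as np
s=manip.state();print({k:np.round(v,3) for k,v in s.items()})
ims=[]
for n in("side","top"):
    d=imaging.capture(n);np.savez(n+'0.npz',**d);ims.append(d['color']);print(n,d['camera_matrix'],d['dist'],d['R'],d['t'])
    cv2.imwrite(f'pics/{n}0.png',cv2.resize(d['color'][:,:,::-1],(784,588)))
E
```

```text
{'clock': np.float64(0.0), 'qpos': array([-1.354,  0.537, -0.004,  1.539,  0.003,  1.067, -0.071]), 'joint_vel': array([-0.001,  0.001, -0.001,  0.   , -0.002, -0.   , -0.001]), 'tau': array([ 0.0000e+00, -5.7099e+01,  9.9000e-01, -2.5160e+01, -5.6000e-02,
        1.8000e-02,  0.0000e+00]), 'eef_pos': array([181.223, 623.646, 254.861]), 'eef_rot': array([-0.   ,  0.141,  0.99 , -0.001]), 'ft_force': array([ 0.184, -0.572,  0.131]), 'ft_torque': array([0.014, 0.038, 0.025]), 'gripper_force': np.float64(0.0), 'gripper_width': np.float64(88.272)}
side [[430.43456488   0.         278.21631609]
 [  0.         430.43456488 211.36722579]
 [  0.           0.           1.        ]] [-0.0842261  0.         0.         0.         0.       ] [[ 0.97082681 -0.23962242  0.00874069]
 [-0.11694729 -0.50500381 -0.85515757]
 [ 0.20932901  0.8291877  -0.51829444]] [-466.37188793  185.26078641  908.11449046]
top [[405.8241797    0.         288.53126128]
 [  0.         405.8241797  206.78504565]
 [  0.           0.           1.        ]] [-0.00851373  0.          0.          0.          0.        ] [[-0.00787249 -0.99985257 -0.01525982]
 [-0.99117515  0.00982173 -0.13219437]
 [ 0.13232475  0.01408446 -0.99110635]] [  66.96247888  508.17835596 1233.22973514]
```

View pics/side0.png

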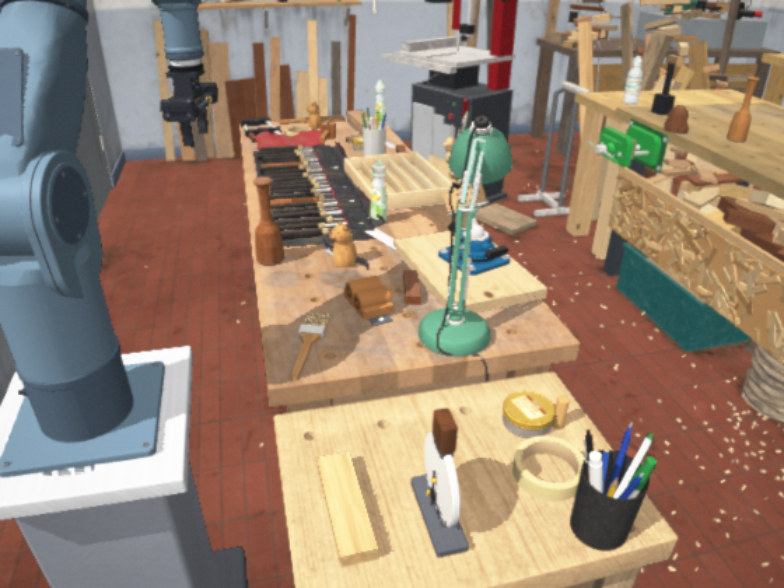

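View pics/top0.png

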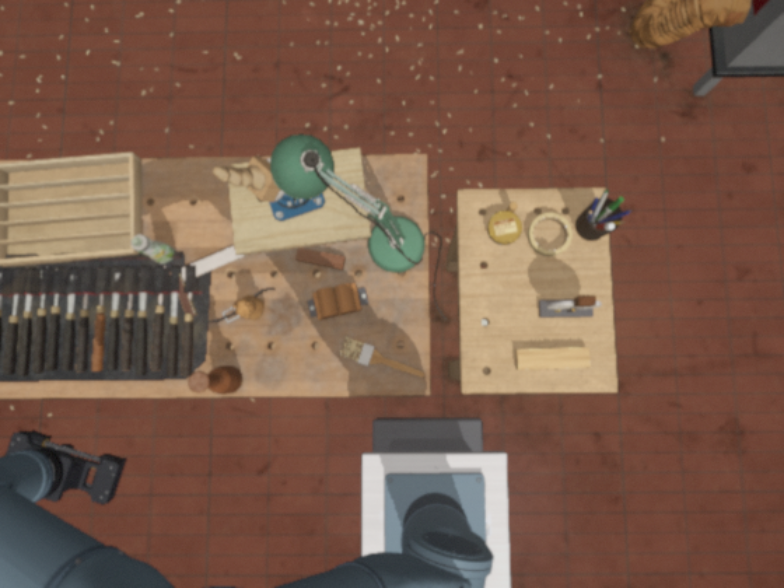

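The side view shows the gauge at (440,500), with its brown handle at (445,430), and the stud at (368,296). The top view shows the gauge at (565,308) with its handle at (585,301), and the stud at (338,301). The lamp base is at (397,243) and the lamp head at (303,165). Next I measure these points.

```bash
cat > h.py <<'E'
import numpy as np, cv2
def cloud(d):
    h,w=d['range_z'].shape
    u,v=np.meshgrid(np.arange(w),np.arange(h))
    p=cv2.undistortPoints(np.stack([u,v],-1).reshape(-1,1,2).astype(float),d['camera_matrix'],d['dist'])[:,0]
    z=d['range_z'].reshape(-1)
    c=np.c_[p,np.ones(len(p))]*z[:,None]
    if 'R' in d: X=(c-d['t'])@d['R']
    else:
        T=d['tool_from_camera']; X=c@T[:3,:3].T+T[:3,3]
    X[z==0]=np.nan
    return X.reshape(h,w,3)
def rect(P):
    (c,s,a)=cv2.minAreaRect(P[:,:2].astype(np.float32)); return np.round(c,1),np.round(s,1),round(a,1)
E
python3 - <<'E'
from h import *
for n in("top","side"):
    d=dict(np.load(n+'0.npz'));X=cloud(d);C=d['color'].astype(int);np.set_printoptions(precision=1,suppress=True)
    def roi(a,b,c,e): return X[b:e,a:c].reshape(-1,3),C[b:e,a:c].reshape(-1,3)
    print(n)
    if n=="top": g=roi(370,200,440,235);s=roi(210,190,275,240);lamp=roi(190,90,310,200)
    else: g=roi(285,285,345,400);s=roi(235,185,290,235);lamp=roi(290,80,370,255)
    P,c=g
    m=(P[:,2]>120)&(P[:,2]<185)&(c[:,0]-c[:,2]>25);print('handle',m.sum(),np.nanmedian(P[m],0),rect(P[m]),np.percentile(P[m][:,2],[5,50,95]))
    mt=m&(P[:,2]>160);print('handle top',mt.sum(),rect(P[mt]) if mt.sum()>4 else'')
    m=(P[:,2]<28)&(P[:,2]>12)&(c.max(1)<125)&(np.ptp(c,1)<40) if 0 else (P[:,2]<30)&(P[:,2]>10)&(c.max(1)<140)&(c.max(1)-c.min(1)<45)
    print('foot',m.sum(),rect(P[m]),np.median(P[m][:,2]))
    m=(P[:,2]>40)&(P[:,2]<128)&(c.min(1)>140);print('dial',m.sum(),rect(P[m]),P[m].min(0),P[m].max(0))
    P,c=s
    m=(P[:,2]>38)&(P[:,2]<60);print('knots',m.sum(),rect(P[m]),P[m][:,2].max())
    m=(P[:,2]>15)&(P[:,2]<60);print('stud',m.sum(),rect(P[m]))
    for lo in(0,):
        Q=P[(P[:,2]>38)&(P[:,2]<60)];
        yb=np.arange(Q[:,1].min(),Q[:,1].max(),5)
        print([(round(y),round(float(np.median(Q[abs(Q[:,1]-y)<3][:,2])),1)) for y in yb])
    P,c=lamp
    m=(c[:,1]>c[:,0]+12)&np.isfinite(P[:,0])
    for z in range(0,420,30):
        k=m&(P[:,2]>z)&(P[:,2]<z+30)
        if k.sum()>4: print('lamp z',z,k.sum(),np.percentile(P[k],2,0)[:2],np.percentile(P[k],98,0)[:2])
E
```

```text
top
handle 117 [ 466.3 -296.   172.6] (array([ 466. , -298.7]), array([35.1, 18.5]), 88.5) [151.8 172.6 176.5]
handle top 94 (array([ 466.7, -299.1]), array([34.4, 17.2]), 88.8)
foot 240 (array([ 468.9, -297.1]), array([116.2,  38.9]), 89.5) 19.286647699904158
dial 84 (array([ 466.8, -299.4]), array([  7.8, 103.3]), 0.4) [ 462.7 -351.    41.8] [ 470.5 -247.7  127.9]
knots 481 (array([486.6, 215. ]), array([64.7, 76.9]), 12.6) 59.85177695053572
stud 691 (array([506.6, 189.2]), array([160.1, 118.9]), 89.3)
[(173, 41.4), (178, 42.6), (183, 44.3), (188, 47.1), (193, 48.1), (198, 47.7), (203, 47.5), (208, 44.2), (213, 42.9), (218, 45.1), (223, 48.7), (228, 51.8), (233, 52.3), (238, 52.1), (243, 50.5), (248, 48.5), (253, 43.5)]
lamp z 0 495 [556.3  21.5] [673.4 139.8]
lamp z 30 755 [572.3  34.7] [720.5 356.9]
lamp z 60 69 [601.2  62.4] [716.5 334.3]
lamp z 90 21 [603.3  63.4] [628.2  82.7]
lamp z 120 26 [606.5  69. ] [632.7  90.2]
lamp z 150 38 [609.5  74.7] [639.9 101.4]
lamp z 180 39 [610.6  80.1] [639.9 109.9]
lamp z 210 35 [613.9  86.3] [642.1 112. ]
lamp z 240 62 [615.4  89.5] [668.2 
[... 662 characters left out ...]
75, 41.9), (180, 42.5), (185, 44.0), (190, 45.8), (195, 46.2), (200, 46.3), (205, 45.4), (210, 40.4), (215, 42.5), (220, 45.9), (225, 48.0), (230, 50.1), (235, 50.3), (240, 49.6), (245, 49.2)]
lamp z 0 946 [558.   13.9] [679.2 251. ]
lamp z 30 726 [584.6  42.2] [796.6 338.6]
lamp z 60 255 [603.3  59.7] [769.8 364.4]
lamp z 90 86 [604.4  62.3] [627.4  86.1]
lamp z 120 100 [607.9  66.4] [633.8 102. ]
lamp z 150 117 [610.7  72. ] [642.1 100.5]
lamp z 180 97 [614.1  77.3] [651.7 126.8]
lamp z 210 112 [616.2  82.3] [648.3 111.4]
lamp z 240 292 [622.8  95.2] [752.7 249.1]
lamp z 270 537 [648.8 145.3] [755.7 245.1]
lamp z 300 537 [660.6 177.9] [747.3 256.1]
lamp z 330 50 [673.9 202.8] [737.7 250.5]
```

```bash
cat >> h.py <<'E'
from scipy.spatial.transform import Rotation as Ro
from scipy.linalg import logm
def T(p,R):
    M=np.eye(4);M[:3,:3]=R;M[:3,3]=p;return M
def cur(s): q=s['eef_rot'];return T(s['eef_pos'],Ro.from_quat([q[1],q[2],q[3],q[0]]).as_matrix())
def down(a,tilt=0):
    "tool down, tool y at azimuth a; then gauge tilted by tilt about tool y axis (-: +y end down)"
    y=np.array([np.cos(a),np.sin(a),0]);z=np.array([0,0,-1.]);R=np.c_[np.cross(y,z),y,z]
    return Ro.from_rotvec(y*tilt).as_matrix()@R
def plan(A,B,n):
    L=np.real(logm(np.linalg.inv(A)@B))/n
    return np.round(np.r_[L[:3,3]/25,np.array([L[2,1],L[0,2],L[1,0]])/.12],3)
E
python3 - <<'E'
from h import *
from rig import manip,imaging
np.set_printoptions(precision=3,suppress=True)
s=manip.state();A=cur(s)
d=imaging.capture('wrist');print(d['tool_from_camera'],d['camera_matrix'])
B=T([430,213,300],down(0));print(plan(A,B,24));
print(plan(B,T([467,-299,230],down(0)),32))
E
```

```text
[[   0.002   -0.965   -0.262   67.242]
 [   1.       0.002    0.001    0.273]
 [  -0.      -0.262    0.965 -129.989]
 [   0.       0.       0.       1.   ]] [[369.268   0.    277.065]
 [  0.    369.268 206.747]
 [  0.      0.      1.   ]]
[-0.854 -0.085 -0.075 -0.     0.     0.447]
[-0.64   0.046  0.088  0.     0.     0.   ]
```

Call:
drive_tool([
  [-0.854, -0.085, -0.075, 0, 0, 0.447],
  [-0.854, -0.085, -0.075, 0, 0, 0.447],
  [-0.854, -0.085, -0.075, 0, 0, 0.447],
  [-0.854, -0.085, -0.075, 0, 0, 0.447],
  [-0.854, -0.085, -0.075, 0, 0, 0.447],
  [-0.854, -0.085, -0.075, 0, 0, 0.447],
  [-0.854, -0.085, -0.075, 0, 0, 0.447],
  [-0.854, -0.085, -0.075, 0, 0, 0.447],
], claw=1)

```text
clock: 0.82
eef_pos: [326.7, 530.6, 271.0]
eef_rot: [0.0, 0.351, 0.936, 0.0]
ft_force: [0.5, -0.2, 0.2]
gripper_width: 88.1
gripper_force: 0.0
```

Call:
drive_tool([
  [-0.854, -0.085, -0.075, 0, 0, 0.447],
  [-0.854, -0.085, -0.075, 0, 0, 0.447],
  [-0.854, -0.085, -0.075, 0, 0, 0.447],
  [-0.854, -0.085, -0.075, 0, 0, 0.447],
  [-0.854, -0.085, -0.075, 0, 0, 0.447],
  [-0.854, -0.085, -0.075, 0, 0, 0.447],
  [-0.854, -0.085, -0.075, 0, 0, 0.447],
  [-0.854, -0.085, -0.075, 0, 0, 0.447],
])

```text
clock: 1.48
eef_pos: [417.8, 387.1, 285.9]
eef_rot: [-0.0, 0.542, 0.84, 0.0]
ft_force: [0.4, 0.5, -0.3]
gripper_width: 88.0
gripper_force: 0.0
```

Call:
drive_tool([
  [-0.854, -0.085, -0.075, 0, 0, 0.447],
  [-0.854, -0.085, -0.075, 0, 0, 0.447],
  [-0.854, -0.085, -0.075, 0, 0, 0.447],
  [-0.854, -0.085, -0.075, 0, 0, 0.447],
  [-0.854, -0.085, -0.075, 0, 0, 0.447],
  [-0.854, -0.085, -0.075, 0, 0, 0.447],
  [-0.854, -0.085, -0.075, 0, 0, 0.447],
  [-0.854, -0.085, -0.075, 0, 0, 0.447],
])

```text
clock: 2.15
eef_pos: [441.1, 218.3, 300.9]
eef_rot: [-0.0, 0.709, 0.705, 0.0]
ft_force: [0.5, -0.1, 0.2]
gripper_width: 88.4
gripper_force: 0.0
```

Run:
```python
from h import *
from rig import manip,imaging
np.set_printoptions(precision=3,suppress=True)
s=manip.state();A=cur(s);print(s['clock'],A)
d=imaging.capture('wrist');np.savez('w1.npz',A=A,**d)
cv2.imwrite('pics/w1.png',d['color'][:,:,::-1])
```

```text
2.15 [[  0.005   1.      0.    441.136]
 [  1.     -0.005   0.    218.34 ]
 [  0.      0.     -1.    300.913]
 [  0.      0.      0.      1.   ]]
```

View pics/w1.png

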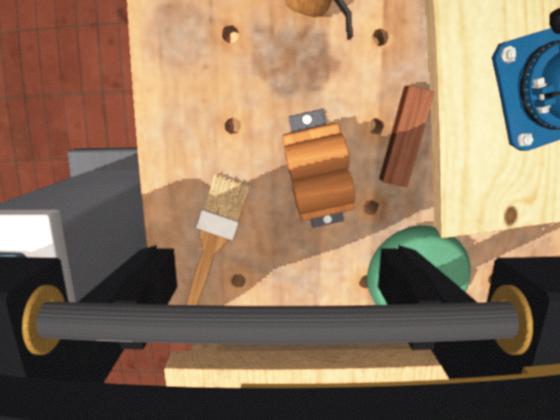

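Wrist view: the stud's plate screws are at (307,119) and (327,219), with the knots at (316,150) and (322,190). The block is turned about +0.2 rad.

Run:
```python
from h import *
np.set_printoptions(precision=2,suppress=True)
d=dict(np.load('w1.npz'));A=d.pop('A');X=cloud(d)@A[:3,:3].T+A[:3,3]
def f(u,v):return np.nanmedian(X[v-2:v+3,u-2:u+3].reshape(-1,3),0)
a,b=f(307,119),f(327,219);print(a,b,(a+b)/2,np.arctan2(-(a-b)[0],(a-b)[1]))
P=X[115:225,275:365].reshape(-1,3);Q=P[(P[:,2]>20)&(P[:,2]<60)]
print(rect(Q),len(Q));Q=P[(P[:,2]>36)&(P[:,2]<60)];print(rect(Q))
for th in(.15,.2,):
    R=np.array([[np.cos(th),np.sin(th)],[-np.sin(th),np.cos(th)]]);q=(Q[:,:2]-((a+b)/2)[:2])@R.T
    print(th,[(y,round(float(np.median(Q[abs(q[:,1]-y)<2][:,2])),1)) for y in range(-40,44,4) if (abs(q[:,1]-y)<2).sum()>3], np.percentile(q[:,0],[1,99]))
```

```text
[474.99 273.11   8.78] [500.94 156.07   8.74] [487.96 214.59   8.76] 0.2181284570732844
(array([487.6, 214.4]), array([ 64.3, 100.2]), 12.6) 5177
(array([487.4, 215.4]), array([64.1, 78.5]), 12.9)
0.15 [(-40, 37.8), (-36, 40.4), (-32, 44.3), (-28, 47.0), (-24, 48.1), (-20, 48.5), (-16, 48.2), (-12, 47.2), (-8, 44.6), (-4, 41.2), (0, 38.6), (4, 44.2), (8, 48.3), (12, 51.0), (16, 52.0), (20, 52.7), (24, 52.1), (28, 51.2), (32, 48.5), (36, 44.3), (40, 39.4)] [-32.25  30.99]
0.2 [(-40, 36.9), (-36, 39.9), (-32, 44.3), (-28, 47.1), (-24, 48.1), (-20, 48.7), (-16, 48.2), (-12, 47.3), (-8, 44.6), (-4, 40.7), (0, 37.6), (4, 43.8), (8, 48.4), (12, 50.9), (16, 52.1), (20, 52.8), (24, 52.2), (28, 51.1), (32, 48.5), (36, 44.3), (40, 39.2)] [-31.42  30.43]
```

Run:
```python
from h import *
from rig import manip
s=manip.state();print(plan(cur(s),T([466,-290,270],down(0)),24))
```

```text
[-0.839  0.046  0.053 -0.     0.001 -0.004]
```

Call:
drive_tool([
  [-0.84, 0.046, 0.053, 0, 0, -0.004],
  [-0.84, 0.046, 0.053, 0, 0, -0.004],
  [-0.84, 0.046, 0.053, 0, 0, -0.004],
  [-0.84, 0.046, 0.053, 0, 0, -0.004],
  [-0.84, 0.046, 0.053, 0, 0, -0.004],
  [-0.84, 0.046, 0.053, 0, 0, -0.004],
  [-0.84, 0.046, 0.053, 0, 0, -0.004],
  [-0.84, 0.046, 0.053, 0, 0, -0.004],
])

```text
clock: 2.87
eef_pos: [450.3, 50.8, 290.2]
eef_rot: [-0.0, 0.706, 0.708, 0.0]
ft_force: [-0.2, -1.0, 0.6]
gripper_width: 87.6
gripper_force: 0.0
```

Call:
drive_tool([
  [-0.84, 0.046, 0.053, 0, 0, -0.004],
  [-0.84, 0.046, 0.053, 0, 0, -0.004],
  [-0.84, 0.046, 0.053, 0, 0, -0.004],
  [-0.84, 0.046, 0.053, 0, 0, -0.004],
  [-0.84, 0.046, 0.053, 0, 0, -0.004],
  [-0.84, 0.046, 0.053, 0, 0, -0.004],
  [-0.84, 0.046, 0.053, 0, 0, -0.004],
  [-0.84, 0.046, 0.053, 0, 0, -0.004],
])

```text
clock: 3.53
eef_pos: [460.4, -116.9, 279.6]
eef_rot: [-0.0, 0.705, 0.709, 0.0]
ft_force: [-0.2, 0.2, -0.4]
gripper_width: 88.2
gripper_force: 0.0
```

Call:
drive_tool([
  [-0.84, 0.046, 0.053, 0, 0, -0.004],
  [-0.84, 0.046, 0.053, 0, 0, -0.004],
  [-0.84, 0.046, 0.053, 0, 0, -0.004],
  [-0.84, 0.046, 0.053, 0, 0, -0.004],
  [-0.84, 0.046, 0.053, 0, 0, -0.004],
  [-0.84, 0.046, 0.053, 0, 0, -0.004],
  [-0.84, 0.046, 0.053, 0, 0, -0.004],
  [-0.84, 0.046, 0.053, 0, 0, -0.004],
])

```text
clock: 4.2
eef_pos: [471.2, -284.6, 269.0]
eef_rot: [-0.0, 0.703, 0.711, 0.0]
ft_force: [-0.3, -0.8, -0.5]
gripper_width: 88.2
gripper_force: 0.0
```

Call:
drive_tool([
  [0, 0, 0, 0, 0, 0],
  [0, 0, 0, 0, 0, 0],
])

```text
clock: 4.37
eef_pos: [471.0, -284.4, 268.9]
eef_rot: [-0.0, 0.704, 0.71, -0.0]
ft_force: [-0.3, 1.3, -0.0]
gripper_width: 88.1
gripper_force: 0.0
```

Run:
```python
from h import *
from rig import manip,imaging
np.set_printoptions(precision=2,suppress=True)
s=manip.state();A=cur(s);print(s['clock'],A[:3])
d=imaging.capture('wrist');np.savez('w2.npz',A=A,**d)
cv2.imwrite('pics/w2.png',d['color'][:,:,::-1])
X=cloud(d)@A[:3,:3].T+A[:3,3];c=d['color'].astype(int)
ok=(abs(X[...,0]-467)<60)&(abs(X[...,1]+299)<75)
m=ok&(X[...,2]>160)&(X[...,2]<185);print('handle',m.sum(),rect(X[m]),np.median(X[m],0))
m=ok&(X[...,2]>15)&(X[...,2]<24)&(c.max(2)<140)&(np.ptp(c,2)<45);print('foot',m.sum(),rect(X[m]),np.median(X[m],0))
```

```text
4.3667 [[  -0.01    1.     -0.    470.99]
 [   1.      0.01   -0.   -284.41]
 [  -0.     -0.     -1.    268.9 ]]
handle 1663 (array([ 467.8, -299.7]), array([20. , 35.4]), 0.1) [ 467.79 -297.5   173.44]
foot 1848 (array([ 468.1, -300.1]), array([ 38.6, 117.6]), 0.1) [ 475.82 -273.93   19.86]
```

View pics/w2.png

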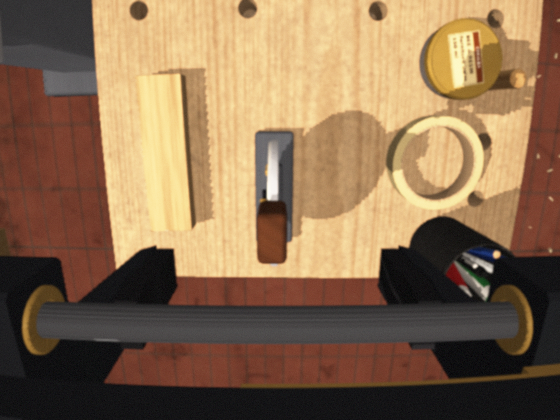

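Wrist view: handle at (271,232), foot at (275,185), cup with pens at (460,250). I check the cup's clearance from the gripper and plan the descent.

Run:
```python
from h import *
from rig import manip
for n in('top0','side0','w2'):
    d=dict(np.load(n+'.npz'));X=cloud(d)
    if 'A' in d: A=d['A'];X=X@A[:3,:3].T+A[:3,3]
    P=X.reshape(-1,3);P=P[(P[:,0]>530)&(P[:,0]<680)&(P[:,1]<-230)&(P[:,1]>-420)&(P[:,2]>60)&(P[:,2]<225)]
    print(n,len(P),np.percentile(P,[0.5,99.5],axis=0).round())
s=manip.state();print(plan(cur(s),T([468,-299.6,151.5],down(0)),7))
```

```text
top0 481 [[ 619. -407.   60.]
 [ 680. -329.  147.]]
side0 1993 [[ 619. -409.   60.]
 [ 680. -331.  146.]]
w2 3016 [[ 621. -400.   60.]
 [ 679. -329.  150.]]
[-0.094 -0.02   0.67  -0.    -0.001  0.013]
```

Call:
drive_tool([
  [-0.094, -0.02, 0.67, 0, -0.001, 0.013],
  [-0.094, -0.02, 0.67, 0, -0.001, 0.013],
  [-0.094, -0.02, 0.67, 0, -0.001, 0.013],
  [-0.094, -0.02, 0.67, 0, -0.001, 0.013],
  [-0.094, -0.02, 0.67, 0, -0.001, 0.013],
  [-0.094, -0.02, 0.67, 0, -0.001, 0.013],
  [-0.094, -0.02, 0.67, 0, -0.001, 0.013],
  [0, 0, 0, 0, 0, 0],
])

```text
clock: 5.08
eef_pos: [467.2, -297.6, 149.2]
eef_rot: [-0.002, 0.706, 0.708, -0.001]
ft_force: [0.4, 1.9, -1.2]
gripper_width: 88.0
gripper_force: 0.0
```

Call:
drive_tool([
  [0, 0, 0, 0, 0, 0],
  [0, 0, 0, 0, 0, 0],
  [0, 0, 0, 0, 0, 0],
  [0, 0, 0, 0, 0, 0],
  [0, 0, 0, 0, 0, 0],
  [0, 0, 0, 0, 0, 0],
  [0, 0, 0, 0, 0, 0],
  [0, 0, 0, 0, 0, 0],
], claw=-1, newtons=50)

```text
clock: 5.75
eef_pos: [468.7, -299.9, 151.8]
eef_rot: [0.0, 0.707, 0.708, -0.0]
ft_force: [0.3, 0.4, -0.4]
gripper_width: 37.0
gripper_force: 0.0
```

Still closing. I wait, then lift and read the result.

Call:
drive_tool([
  [0, 0, 0, 0, 0, 0],
  [0, 0, 0, 0, 0, 0],
  [0, 0, 0, 0, 0, 0],
  [0, 0, 0, 0, 0, 0],
  [0, 0, 0, 0, 0, 0],
  [0, 0, 0, 0, 0, 0],
])

```text
clock: 6.25
eef_pos: [468.4, -299.9, 151.6]
eef_rot: [0.0, 0.707, 0.708, -0.0]
ft_force: [-1.4, 0.1, 1.9]
gripper_width: 19.8
gripper_force: 50.0
```

Call:
drive_tool([
  [0, 0, -0.3, 0, 0, 0],
  [0, 0, -0.6, 0, 0, 0],
  [0, 0, -0.8, 0, 0, 0],
  [0, 0, -0.8, 0, 0, 0],
  [0, 0, -0.8, 0, 0, 0],
  [0, 0, -0.8, 0, 0, 0],
  [0, 0, -0.8, 0, 0, 0],
  [0, 0, -0.6, 0, 0, 0],
])

```text
clock: 6.92
eef_pos: [468.6, -299.8, 290.8]
eef_rot: [0.001, 0.707, 0.707, -0.0]
ft_force: [1.2, -0.0, -3.9]
gripper_width: 19.2
gripper_force: 50.0
```

Run:
```python
from h import *
from rig import manip,imaging
s=manip.state();A=cur(s);print(s['clock'],A[:3].round(3),s['gripper_force'],s['gripper_width'],s['ft_force'])
# stage pose: gauge upright over stud; gauge origin in tool: TCP 148-1.5.. above foot
print(plan(A,T([487.6-(-.217)*0,214.5,290],down(.219)),32))
```

```text
6.9167 [[-1.00000e-03  1.00000e+00  1.00000e-03  4.68647e+02]
 [ 1.00000e+00  1.00000e-03 -1.00000e-03 -2.99805e+02]
 [-1.00000e-03  1.00000e-03 -1.00000e+00  2.90836e+02]] 49.97298840433359 19.17243436292726 [ 1.20194959 -0.04200207 -3.92451202]
[ 0.638  0.094  0.001  0.     0.    -0.057]
```

Run:
```python
from h import *
from rig import manip
print(plan(cur(manip.state()),T([420,-390,430],down(.9)),16))
```

```text
[-0.155 -0.215 -0.348  0.     0.001 -0.468]
```

Call:
drive_tool([
  [-0.155, -0.215, -0.348, 0, 0, -0.468],
  [-0.155, -0.215, -0.348, 0, 0, -0.468],
  [-0.155, -0.215, -0.348, 0, 0, -0.468],
  [-0.155, -0.215, -0.348, 0, 0, -0.468],
  [-0.155, -0.215, -0.348, 0, 0, -0.468],
  [-0.155, -0.215, -0.348, 0, 0, -0.468],
  [-0.155, -0.215, -0.348, 0, 0, -0.468],
  [-0.155, -0.215, -0.348, 0, 0, -0.468],
])

```text
clock: 7.58
eef_pos: [432.2, -338.1, 359.1]
eef_rot: [-0.0, 0.53, 0.848, -0.0]
ft_force: [-0.1, -0.0, -3.5]
gripper_width: 19.2
gripper_force: 50.0
```

Call:
drive_tool([
  [-0.155, -0.215, -0.348, 0, 0, -0.468],
  [-0.155, -0.215, -0.348, 0, 0, -0.468],
  [-0.155, -0.215, -0.348, 0, 0, -0.468],
  [-0.155, -0.215, -0.348, 0, 0, -0.468],
  [-0.155, -0.215, -0.348, 0, 0, -0.468],
  [-0.155, -0.215, -0.348, 0, 0, -0.468],
  [-0.155, -0.215, -0.348, 0, 0, -0.468],
  [-0.155, -0.215, -0.348, 0, 0, -0.468],
])

```text
clock: 8.25
eef_pos: [416.8, -388.4, 428.7]
eef_rot: [-0.0, 0.328, 0.945, -0.0]
ft_force: [0.3, -0.1, -4.7]
gripper_width: 19.8
gripper_force: 50.0
```

Call:
drive_tool([
  [0, 0, 0, 0, 0, 0],
  [0, 0, 0, 0, 0, 0],
  [0, 0, 0, 0, 0, 0],
  [0, 0, 0, 0, 0, 0],
  [0, 0, 0, 0, 0, 0],
  [0, 0, 0, 0, 0, 0],
  [0, 0, 0, 0, 0, 0],
  [0, 0, 0, 0, 0, 0],
])

```text
clock: 8.92
eef_pos: [417.4, -388.3, 428.3]
eef_rot: [0.0, 0.329, 0.944, -0.0]
ft_force: [0.3, 0.1, -4.2]
gripper_width: 19.5
gripper_force: 50.0
```

```bash
cat >> h.py <<'E'
def proj(d,P):
    return cv2.projectPoints(np.asarray(P,float).reshape(-1,3),cv2.Rodrigues(d['R'])[0],d['t'],d['camera_matrix'],d['dist'])[0][:,0]
# gauge frame in tool: gauge z=-tool z, gauge x=tool y, gauge y=tool x ; TCP is 146.6 above foot
G=np.array([[0,1,0,0],[1,0,0,0],[0,0,-1,146.6],[0,0,0,1.]])
def dial(d,A,size=560,span=140,xf=-8):
    "look at the dial plane through the camera: rectified crop by casting plane points (y right-to-left, z) into the image"
    M=A@G
    a=np.linspace(-span/2,span/2,size);yy,zz=np.meshgrid(-a,70-a)
    P=np.c_[np.full(yy.size,xf),yy.ravel(),zz.ravel()]@M[:3,:3].T+M[:3,3]
    uv=proj(d,P).astype(np.float32).reshape(size,size,2)
    return cv2.remap(d['color'],uv[...,0],uv[...,1],cv2.INTER_CUBIC)
E
python3 - <<'E'
from h import *
from rig import manip,imaging
s=manip.state();A=cur(s);print(s['clock'],A[:3].round(3))
d=imaging.capture('side');np.savez('s1.npz',A=A,**d)
M=A@G;uv=proj(d,[(M@[-8,0,70,1])[:3]])[0];print(uv)
u,v=uv.astype(int);c=d['color'][max(0,v-70):v+70,max(0,u-70):u+70]
o=np.hstack([cv2.resize(c,(390,390)),cv2.resize(dial(d,A),(390,390))])
cv2.imwrite('pics/s1.png',o[:,:,::-1])
E
```

```text
8.9167 [[-7.83000e-01  6.22000e-01 -0.00000e+00  4.17376e+02]
 [ 6.22000e-01  7.83000e-01 -1.00000e-03 -3.88282e+02]
 [-0.00000e+00 -1.00000e-03 -1.00000e+00  4.28344e+02]]
[306.25755948 242.85843384]
```

View pics/s1.png

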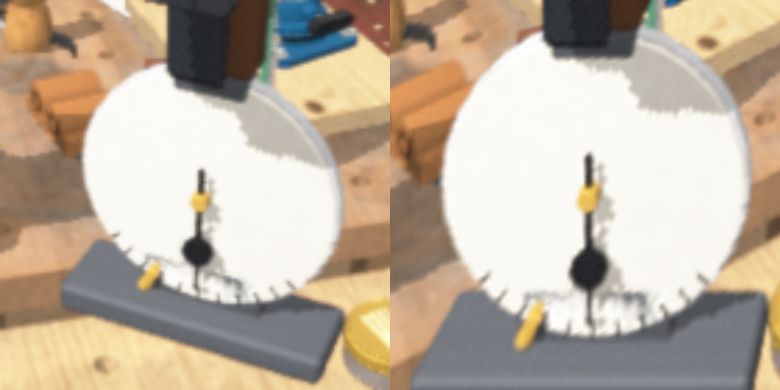

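The picture shows the pointer hanging plumb, with the brass mark to the lower left at (530,326) in the rectified half. The pivot is at (589,197). The mark reads about 0.42, and I'll measure it more closely.

```bash
cat >> h.py <<'E'
def angles(d,A,xf=-12,dbg=False):
    I=dial(d,A,xf=xf);s=4.;hsv=cv2.cvtColor(I,cv2.COLOR_RGB2HSV)
    v,u=np.mgrid[:560,:560];y=-(u-279.5)/s;z=-(v-279.5)/s;r=np.hypot(y,z)
    ye=(hsv[...,1]>110)&(hsv[...,0]>15)&(hsv[...,0]<32)
    p=ye&(r<14);c=np.array([np.median(y[p]),np.median(z[p])])
    n,l,st,ce=cv2.connectedComponentsWithStats((ye&(r>38)&(r<66)&(z<-15)&(y>0)&(y<40)).astype(np.uint8))
    k=1+np.argmax(st[1:,4]);m=l==k
    def ang(y,z):return np.arctan2(y,-z)
    dk=(I.max(2)<90)&(r<36)
    q=dk&(r>15)
    return dict(pivot=c,mark_c=(y[m].mean(),z[m].mean()),area=m.sum()/16,mark_abs=ang(y[m].mean(),z[m].mean()),mark_rel=ang(y[m].mean()-c[0],z[m].mean()-c[1]),
      ptr_rel=ang(np.median(y[q])-c[0],np.median(z[q])-c[1]),ptr_abs=ang(np.median(y[q]),np.median(z[q])))
E
python3 - <<'E'
from h import *
d=dict(np.load('s1.npz'));A=d.pop('A')
for xf in(-6,-9,-12,-15): print(xf,{k:np.round(v,3) for k,v in angles(d,A,xf).items()})
from rig import manip
# route to above stud
B=T([478,120,330],down(.219));print(plan(cur(manip.state()),B,32))
E
```

```text
-6 {'pivot': array([-0.875, -2.375]), 'mark_c': array([ 20.581, -49.441]), 'area': np.float64(80.0), 'mark_abs': np.float64(0.394), 'mark_rel': np.float64(0.428), 'ptr_rel': np.float64(0.0), 'ptr_abs': np.float64(-0.031)}
-9 {'pivot': array([-1.875, -0.125]), 'mark_c': array([ 19.379, -46.881]), 'area': np.float64(78.875), 'mark_abs': np.float64(0.392), 'mark_rel': np.float64(0.427), 'ptr_rel': np.float64(0.0), 'ptr_abs': np.float64(-0.073)}
-12 {'pivot': array([-2.875,  2.125]), 'mark_c': array([ 18.146, -44.211]), 'area': np.float64(77.312), 'mark_abs': np.float64(0.389), 'mark_rel': np.float64(0.426), 'ptr_rel': np.float64(0.0), 'ptr_abs': np.float64(-0.124)}
-15 {'pivot': array([-4.125,  4.375]), 'mark_c': array([ 17.099, -42.042]), 'area': np.float64(71.625), 'mark_abs': np.float64(0.386), 'mark_rel': np.float64(0.429), 'ptr_rel': np.float64(0.0), 'ptr_abs': np.float64(-0.195)}
[ 0.508  0.409  0.123 -0.     0.     0.177]
```

Run:
```python
from h import *
from rig import manip
B=T([483.3,234,250],down(.219));print(plan(cur(manip.state()),B,32))
```

```text
[ 0.628  0.492  0.223 -0.     0.     0.177]
```

Call:
drive_tool([
  [0.628, 0.492, 0.223, 0, 0, 0.177],
  [0.628, 0.492, 0.223, 0, 0, 0.177],
  [0.628, 0.492, 0.223, 0, 0, 0.177],
  [0.628, 0.492, 0.223, 0, 0, 0.177],
  [0.628, 0.492, 0.223, 0, 0, 0.177],
  [0.628, 0.492, 0.223, 0, 0, 0.177],
  [0.628, 0.492, 0.223, 0, 0, 0.177],
  [0.628, 0.492, 0.223, 0, 0, 0.177],
])

```text
clock: 9.63
eef_pos: [391.5, -230.4, 383.6]
eef_rot: [0.0, 0.409, 0.913, -0.0]
ft_force: [0.4, 0.4, -3.8]
gripper_width: 19.5
gripper_force: 50.0
```

Call:
drive_tool([
  [0.628, 0.492, 0.223, 0, 0, 0.177],
  [0.628, 0.492, 0.223, 0, 0, 0.177],
  [0.628, 0.492, 0.223, 0, 0, 0.177],
  [0.628, 0.492, 0.223, 0, 0, 0.177],
  [0.628, 0.492, 0.223, 0, 0, 0.177],
  [0.628, 0.492, 0.223, 0, 0, 0.177],
  [0.628, 0.492, 0.223, 0, 0, 0.177],
  [0.628, 0.492, 0.223, 0, 0, 0.177],
])

```text
clock: 10.3
eef_pos: [393.2, -71.1, 339.0]
eef_rot: [0.001, 0.485, 0.875, -0.0]
ft_force: [0.7, -0.4, -3.6]
gripper_width: 19.6
gripper_force: 50.0
```

Call:
drive_tool([
  [0.628, 0.492, 0.223, 0, 0, 0.177],
  [0.628, 0.492, 0.223, 0, 0, 0.177],
  [0.628, 0.492, 0.223, 0, 0, 0.177],
  [0.628, 0.492, 0.223, 0, 0, 0.177],
  [0.628, 0.492, 0.223, 0, 0, 0.177],
  [0.628, 0.492, 0.223, 0, 0, 0.177],
  [0.628, 0.492, 0.223, 0, 0, 0.177],
  [0.628, 0.492, 0.223, 0, 0, 0.177],
])

```text
clock: 10.97
eef_pos: [421.9, 85.8, 294.2]
eef_rot: [0.0, 0.557, 0.83, -0.0]
ft_force: [0.2, 0.2, -4.4]
gripper_width: 19.6
gripper_force: 50.0
```

Call:
drive_tool([
  [0.628, 0.492, 0.1, 0, 0, 0.177],
  [0.628, 0.492, 0.1, 0, 0, 0.177],
  [0.628, 0.492, 0.1, 0, 0, 0.177],
  [0.628, 0.492, 0.1, 0, 0, 0.177],
  [0.628, 0.492, 0.1, 0, 0, 0.177],
  [0.628, 0.492, 0.1, 0, 0, 0.177],
  [0.628, 0.492, 0.1, 0, 0, 0.177],
  [0.628, 0.492, 0.1, 0, 0, 0.177],
])

```text
clock: 11.63
eef_pos: [476.6, 235.6, 274.1]
eef_rot: [0.0, 0.626, 0.78, -0.0]
ft_force: [0.9, -0.1, -4.6]
gripper_width: 19.5
gripper_force: 50.0
```

Call:
drive_tool([
  [0, 0, 0, 0, 0, 0],
  [0, 0, 0, 0, 0, 0],
  [0, 0, 0, 0, 0, 0],
])

```text
clock: 11.88
eef_pos: [476.0, 233.9, 274.0]
eef_rot: [0.0, 0.625, 0.78, -0.001]
ft_force: [0.4, -0.5, -3.5]
gripper_width: 19.8
gripper_force: 50.0
```

Run:
```python
from h import *
from rig import manip,imaging
s=manip.state();A=cur(s);print(s['clock'],A[:3].round(3),s['ft_force'])
d=imaging.capture('side');w=imaging.capture('wrist')
np.savez('s2.npz',A=A,**d)
# check foot pose under gripper from side cloud
X=cloud(d);c=d['color'].astype(int);f=(A@G)[:3,3];e=np.array([[.976,.217],[-.217,.976]])
q=(X[...,:2]-f[:2])@e.T
m=(abs(q[...,0])<35)&(abs(q[...,1])<75)&(abs(X[...,2]-f[2]-7)<16)&(c.max(2)<140)&(np.ptp(c,2)<45)
print('foot expected',f,'seen',m.sum(),rect(X[m]),np.percentile(X[m][:,2],[2,50,98]))
print(plan(A,T([483.3,234,205],down(.219)),5))
cv2.imwrite('pics/s2.png',cv2.resize(np.hstack([d['color'],w['color']]),(800,300))[:,:,::-1])
```

```text
11.8833 [[-2.18000e-01  9.76000e-01 -0.00000e+00  4.76032e+02]
 [ 9.76000e-01  2.18000e-01 -2.00000e-03  2.33903e+02]
 [-2.00000e-03 -1.00000e-03 -1.00000e+00  2.73996e+02]] [ 0.43960892 -0.46128149 -3.48189262]
foot expected [475.97768923 233.65018094 127.39631404] seen 323 (array([475.1, 227.9]), array([ 38.9, 120. ]), 14.1) [128.31007806 140.08978826 146.221745  ]
[-0.011  0.057  0.552 -0.001  0.003  0.001]
```

View pics/s2.png

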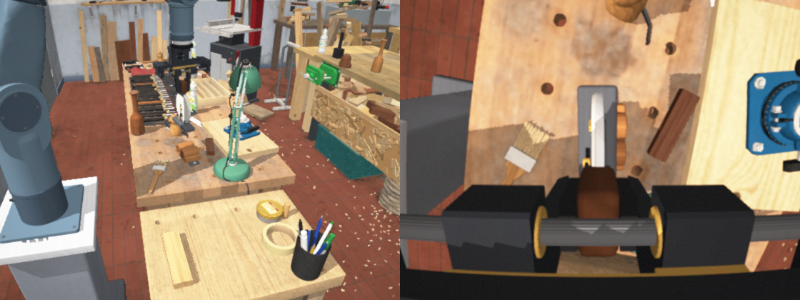

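The gauge hangs upright over the stud at (185,130) in the side half. The wrist half shows its foot at (597,130), aligned with the block. I descend.

Call:
drive_tool([
  [-0.011, 0.057, 0.55, 0, 0, 0],
  [-0.011, 0.057, 0.55, 0, 0, 0],
  [-0.011, 0.057, 0.55, 0, 0, 0],
  [-0.011, 0.057, 0.55, 0, 0, 0],
  [-0.011, 0.057, 0.5, 0, 0.015, 0],
  [0, 0, 0, 0, 0, 0],
  [0, 0, 0, 0, 0, 0],
  [0, 0, 0, 0, 0, 0],
])

```text
clock: 12.65
eef_pos: [483.8, 234.7, 207.5]
eef_rot: [-0.0, 0.625, 0.78, 0.001]
ft_force: [-0.5, 0.4, -3.8]
gripper_width: 19.3
gripper_force: 50.0
```

Call:
drive_tool([
  [0, 0, 0.05, 0, 0, 0],
  [0, 0, 0.05, 0, 0, 0],
  [0, 0, 0.05, 0, 0, 0],
  [0, 0, 0, 0, 0, 0],
  [0, 0, 0, 0, 0, 0],
  [0, 0, 0, 0, 0, 0],
])

```text
clock: 13.15
eef_pos: [483.4, 234.9, 203.0]
eef_rot: [-0.0, 0.625, 0.781, 0.0]
ft_force: [-0.7, 0.2, -4.7]
gripper_width: 19.9
gripper_force: 50.0
```

Call:
drive_tool([
  [0, 0, 0.05, 0, 0, 0],
  [0, 0, 0.05, 0, 0, 0],
  [0, 0, 0, 0, 0, 0],
  [0, 0, 0, 0, 0, 0],
  [0, 0, 0, 0, 0, 0],
])

```text
clock: 13.57
eef_pos: [483.3, 234.8, 200.4]
eef_rot: [-0.0, 0.625, 0.781, 0.0]
ft_force: [0.7, -0.0, -3.8]
gripper_width: 19.3
gripper_force: 50.0
```

Call:
drive_tool([
  [0, 0, 0.04, 0, 0, 0],
  [0, 0, 0, 0, 0, 0],
  [0, 0, 0, 0, 0, 0],
  [0, 0, 0, 0, 0, 0],
])

```text
clock: 13.9
eef_pos: [483.3, 234.9, 199.4]
eef_rot: [-0.0, 0.625, 0.781, 0.0]
ft_force: [0.2, -0.3, -4.0]
gripper_width: 19.8
gripper_force: 50.0
```

Call:
drive_tool([
  [0, 0, 0.04, 0, 0, 0],
  [0, 0, 0, 0, 0, 0],
  [0, 0, 0, 0, 0, 0],
  [0, 0, 0, 0, 0, 0],
])

```text
clock: 14.23
eef_pos: [483.5, 234.9, 198.6]
eef_rot: [-0.0, 0.625, 0.78, 0.0]
ft_force: [-0.4, -0.4, -1.9]
gripper_width: 19.1
gripper_force: 50.0
```

Call:
drive_tool([
  [0, 0, 0.02, 0, 0, 0],
  [0, 0, 0, 0, 0, 0],
  [0, 0, 0, 0, 0, 0],
  [0, 0, 0, 0, 0, 0],
])

```text
clock: 14.57
eef_pos: [483.6, 235.1, 198.5]
eef_rot: [-0.0, 0.625, 0.781, 0.001]
ft_force: [-2.1, 0.7, 4.6]
gripper_width: 19.7
gripper_force: 50.0
```

Contact is light, at about 8 N. Next I plan the rocking about the high knot's axis.

Run:
```python
from h import *
from rig import manip
s=manip.state();A=cur(s);print(s['ft_force'],s['ft_torque'],A[:3].round(3))
p=np.array([483.3,234,31.9]);R=Ro.from_rotvec(-.42*np.array([.976,.217,0])).as_matrix()
print(plan(A,T(p-R@p,R)@A,21))
```

```text
[-2.09534439  0.68996933  4.62218326] [-0.17433183  0.50529369  0.04598031] [[-2.18000e-01  9.76000e-01  0.00000e+00  4.83642e+02]
 [ 9.76000e-01  2.18000e-01  1.00000e-03  2.35093e+02]
 [ 1.00000e-03  1.00000e-03 -1.00000e+00  1.98468e+02]]
[ 0.133  0.     0.001  0.    -0.167 -0.   ]
```

Call:
drive_tool([
  [0.133, 0, 0, 0, -0.167, 0],
  [0.133, 0, 0, 0, -0.167, 0],
  [0.133, 0, 0, 0, -0.167, 0],
  [0.133, 0, 0, 0, -0.167, 0],
  [0, 0, 0, 0, 0, 0],
  [0, 0, 0, 0, 0, 0],
])

```text
clock: 15.07
eef_pos: [480.8, 247.6, 197.8]
eef_rot: [0.031, 0.624, 0.78, -0.025]
ft_force: [-0.9, -2.5, 5.3]
gripper_width: 19.6
gripper_force: 50.0
```

Call:
drive_tool([
  [0.133, 0, 0, 0, -0.167, 0],
  [0.133, 0, 0, 0, -0.167, 0],
  [0.133, 0, 0, 0, -0.167, 0],
  [0.133, 0, 0, 0, -0.167, 0],
  [0.133, 0, 0, 0, -0.167, 0],
  [0, 0, 0, 0, 0, 0],
  [0, 0, 0, 0, 0, 0],
])

```text
clock: 15.65
eef_pos: [476.9, 264.2, 195.5]
eef_rot: [0.07, 0.622, 0.778, -0.056]
ft_force: [-0.7, -0.6, 4.1]
gripper_width: 19.4
gripper_force: 50.0
```

Call:
drive_tool([
  [0.133, 0, 0, 0, -0.167, 0],
  [0.133, 0, 0, 0, -0.167, 0],
  [0.133, 0, 0, 0, -0.167, 0],
  [0.133, 0, 0, 0, -0.167, 0],
  [0, 0, 0, 0, 0, 0],
  [0, 0, 0, 0, 0, 0],
])

```text
clock: 16.15
eef_pos: [473.4, 277.9, 192.2]
eef_rot: [0.101, 0.619, 0.775, -0.081]
ft_force: [-0.4, 0.8, 0.9]
gripper_width: 19.9
gripper_force: 50.0
```

Call:
drive_tool([
  [0.133, 0, 0.005, 0, -0.167, 0],
  [0.133, 0, 0.005, 0, -0.167, 0],
  [0.133, 0, 0.005, 0, -0.167, 0],
  [0.133, 0, 0.005, 0, -0.167, 0],
  [0, 0, 0, 0, 0, 0],
  [0, 0, 0, 0, 0, 0],
])

```text
clock: 16.65
eef_pos: [471.0, 289.7, 188.3]
eef_rot: [0.132, 0.616, 0.77, -0.106]
ft_force: [-1.1, 2.1, 1.1]
gripper_width: 19.7
gripper_force: 50.0
```

Call:
drive_tool([
  [0.133, 0, 0.005, 0, -0.167, 0],
  [0.133, 0, 0.005, 0, -0.167, 0],
  [0.133, 0, 0.005, 0, -0.167, 0],
  [0.133, 0, 0.005, 0, -0.167, 0],
  [0, 0, 0, 0, 0, 0],
  [0, 0, 0, 0, 0, 0],
  [0, 0, 0, 0, 0, 0],
  [0, 0, 0, 0, 0, 0],
])

```text
clock: 17.32
eef_pos: [468.6, 301.0, 183.5]
eef_rot: [0.163, 0.611, 0.763, -0.13]
ft_force: [-2.0, 1.1, 6.6]
gripper_width: 19.7
gripper_force: 50.0
```

```bash
cat > chk.py <<'E'
from h import *
from rig import manip,imaging
import sys
s=manip.state();A=cur(s);M=A@G;print(s['clock'],s['ft_force'],s['ft_torque'])
print('tilt',np.arctan2(M[2,1]*-1,M[2,2]),'foot',M[:3,3])
e=np.array([[.976,.217],[-.217,.976]]);print('foot in stud',e@(M[:2,3]-[487.6,214.5]))
d=imaging.capture('side');w=imaging.capture('wrist');np.savez(sys.argv[1]+'.npz',A=A,**d)
u,v=proj(d,[(M@[-8,0,70,1])[:3]])[0].astype(int);c=d['color'][v-45:v+45,u-45:u+45]
o=np.hstack([cv2.resize(c,(400,400),interpolation=3),cv2.resize(dial(d,A),(400,400))])
cv2.imwrite(f'pics/{sys.argv[1]}.png',o[:,:,::-1])
E
python3 chk.py s3
```

```text
17.3167 [-1.97554879  1.10749297  6.59788809] [-0.04427725  0.45389741 -0.2022958 ]
tilt 0.4203735826398141 foot [481.67363017 242.63298527  49.63723538]
foot in stud [ 0.32072085 28.74381587]
```

View pics/s3.png

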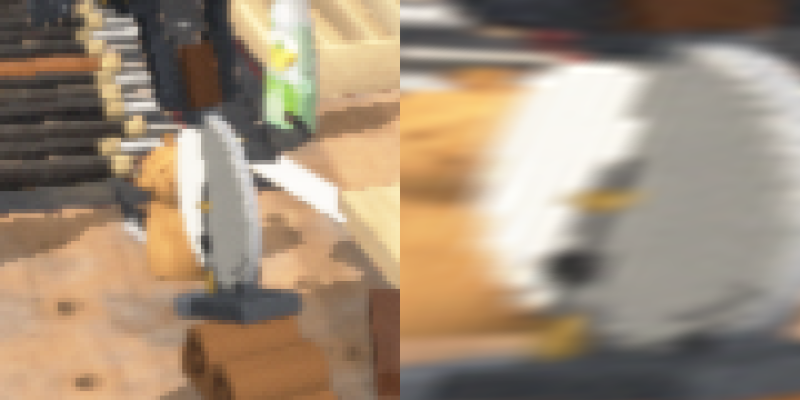

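The view here is coarse (the pointer bob is at (572,265) and the mark at (563,335) in the rectified half), but the two look close to lined up. The wrist camera's range can show whether the gauge turned in the grip: the foot's top plane should be square to the tool.

Run:
```python
from h import *
from rig import manip,imaging
d=imaging.capture('wrist');X=cloud(d);c=d['color'].astype(int)
m=(abs(X[...,1])<16)&(abs(X[...,2]-132.6)<12)&(X[...,0]>-62)&(X[...,0]<65)&(c.max(2)<150)&(np.ptp(c,2)<45)
P=X[m];a=np.polyfit(P[:,0],P[:,2],1);r=P[:,2]-np.polyval(a,P[:,0]);k=abs(r)<3;a=np.polyfit(P[k,0],P[k,2],1)
print(m.sum(),k.sum(),P[:,0].min(),P[:,0].max(),'slope',a,'std',r[k].std())
for lo in range(-60,65,15):
    q=P[(P[:,0]>lo)&(P[:,0]<lo+15)]
    if len(q)>10: print(lo,len(q),np.median(q,0).round(1))
m2=(abs(X[...,1])<30)&(X[...,2]>120)&(X[...,2]<150);print(rect(X[m2]))
s=manip.state();print(s['clock'],s['ft_force'])
cv2.imwrite('pics/w4.png',d['color'][:,:,::-1])
```

```text
2512 2502 -26.139265247505207 57.63852167545928 slope [1.06340578e-02 1.31434449e+02] std 0.7521694539383665
-30 119 [-19.4  12.9 131.4]
-15 315 [ -7.7  10.5 131.4]
0 328 [  8.    9.7 131.5]
15 461 [ 23.4   8.  131.7]
30 557 [ 37.6   6.6 131.7]
45 732 [ 52.3  -0.2 131.9]
(array([51.3,  0. ]), array([ 60. , 175.7]), 90.0)
17.4667 [-2.89287325  1.90391258  5.4059438 ]
```

View pics/w4.png

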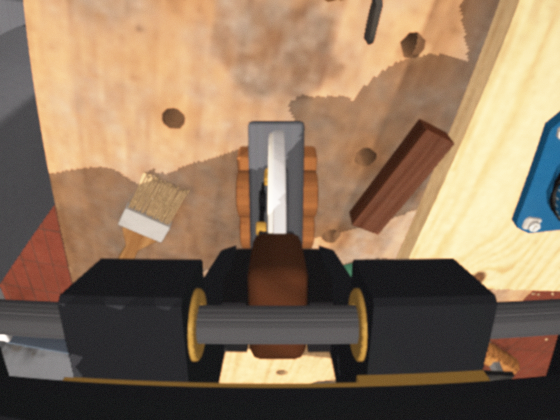

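Wrist view: the foot runs along the block, with the pointer bob at (262,195) and the brass mark beside it at (266,178). Grip slip is about 0.01 rad. The tilt is 0.42–0.43 against a mark angle of 0.426, and the block carries about 9 N. I settle and hand in.

Call:
drive_tool([
  [0, 0, 0, 0, 0, 0],
  [0, 0, 0, 0, 0, 0],
  [0, 0, 0, 0, 0, 0],
  [0, 0, 0, 0, 0, 0],
  [0, 0, 0, 0, 0, 0],
  [0, 0, 0, 0, 0, 0],
])

```text
clock: 17.97
eef_pos: [468.6, 301.0, 183.5]
eef_rot: [0.163, 0.611, 0.763, -0.13]
ft_force: [-1.7, 0.7, 5.0]
gripper_width: 19.6
gripper_force: 50.0
```

```bash
python3 -c "
from rig import order,manip
print(manip.state()['ft_force']);print(order.finish_job())"
```

```text
[-1.69181803  0.65528705  4.99715801]
the job is handed in; nothing more can be done
None
```

I handed the job in at about 18 s with the gauge still held on the high knot, pressing the block with about 9 N. It was tilted 0.42–0.43 rad against a measured mark angle of about 0.426 rad, but the hand-in returned no verdict.

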